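# Sweep the pressed-tea tablets out of the tray spout into the bowl

### The arm

A 6-joint arm with a two-finger parallel gripper is mounted at the origin on the work surface. World frame = base frame: x ahead of the robot, y to its left, z up, the work surface at z = 0. Lengths are in mm, angles in degrees, forces in N, time in s.
With the tool pointing down it reaches from about 350 to 950 mm from the base axis. Payload 17.4 kg.
Tool frame: the origin (TCP) lies on the centre line of the jaws, within the pads' length; the fingertips stand 22 mm ahead of it and the grasp point (between the pads) lies 3 mm ahead of it; z points along the fingers, y is the line along which they close (so a half turn about z gives the same grasp; the last joint's range is limited). The gripper opens to 93 mm and grips with 3 to 60 N. Pads are 15 mm wide; open, the fingers measure 128 mm over their backs; the gripper's body (75 mm by 188 mm) begins 65 mm behind the grasp point.
Start: joints at [-75.848, 6.646, 82.598, -0, 90.757, -2.166], TCP at [189.642, -647.818, 240.646] pointing down, gripper open.
Joint ranges: [-162.19, 162.19], [-47.58, 125.68], [4.15, 143.07], [-65.23, 245.23], [0.69, 171.88], [-170.13, 170.13]. Speed limits (degrees/s): [108.29, 108.29, 127.2, 180, 180, 180].

### API

Orientations are given as [roll, pitch, yaw] about the fixed x, y, z axes, in that order (R = Rz(yaw) Ry(pitch) Rx(roll)).
In Python, from plant import manip gives the robot as it stands. Calls block until the motion is done:
- manip.goto(position, orientation): joint-space move of the TCP to a pose.
- manip.move_straight(position, attitude=None, max_speed=150): straight line of the TCP; attitude=None keeps the orientation; max_speed is the mean speed in mm/s.
- manip.move_joints(angles): joint-space move.
- manip.set_gripper(opening, strength=None): finger opening in mm; strength is the grip in N (None keeps the last); returns when the fingers have stopped.
- manip.hold(seconds).
- manip.ik(position, orientation): joint angles nearest the present ones, or None.
- manip.state(): the state.
- manip.snapshot(name): name is "scene" or "top"; returns (picture, depth): 480x640x3 uint8, blue, green, red; 480x640 float32, mm along the optical axis (not along the pixel's ray), 0 where there is no reading.
- manip.calibration(name): a dict with "vfov" (degrees; the focal length in pixels is half the picture's height over the tangent of half this angle, whatever the lens; pixels are square), "cx", "cy" (the principal point, pixels), "R" (3x3) and "t" (3): a world point X has camera coordinates R X + t. Camera axes: x right, y down, z forward; pixel columns grow to the right and rows downward; lengths in mm; the calibration is good to about 2 mm. A picture is of the moment at which its call begins. calibration takes no time and is no camera call.
A pose or a line that the arm cannot do raises manip.Unreachable and nothing moves.
- manip.job_done(): hands the job in; it is judged then, once.
The state is a dict: "t": time; "joint_positions": joint angles; "qd": joint speeds; "tau": joint torques, N m; "tcp_pos": TCP position; "tool_rot": TCP orientation; "contact_force": force on the tool from outside, world axes, zero at the start; "moment": the same for the moment, N m; "finger_gap": finger opening in mm; "grip_force": force on a finger pad.
Only numpy, scipy, OpenCV 4.12 (cv2) and the standard library are available. Lean on these libraries where they do the work, as an engineer would, in place of code of your own. Each camera call takes 0.05 s, during which the arm holds its last target. There are 200 camera calls.

### The job

Clear the middle tray of its three pressed-tea tablets: sweep them along the tray with the fingertips and out over its spout, so that all three drop into the shallow glazed bowl standing below. Only push the tablets, gently, without pinching them or picking any up, and leave the bowl, the steel caddy, the wooden scoop and everything else standing where they are.

Things in the scene. Friction and masses are not known exactly. Their poses are not given: they have to be found in the camera images.
- shelf: fixed stepped dark cherry shelf with three white melamine trays rising like stairs, 280 x 665 mm; only its place and heading vary; axes as spout, which lies at 0, 85, 70 mm in its frame. The top tier lies beyond the middle tray's closed end: its tray spans y = -377 to -217 mm, walls up to 136 mm above the table
- spout (a point): centre of the middle tray's open pouring lip, at floor level, 70 mm above the table. y points out over the bowl, x across the tray, z up. In this frame the flat tray floor runs from the closed end at y -285 mm to the lip at 0; tray 240 mm wide back from y -115, then tapering straight to the 140 mm wide lip (outer faces; walls 4 mm thick, 24 mm above the floor)
- tablet1: a small pressed-tea tablet, a dark brown rounded block 36 x 26 x 14 mm, about 13 g, lying flat in the middle tray; one of three alike; origin at its centre (7 mm above the tray floor), x along its 36 mm length, z through its thickness; slides freely when pushed
- tablet2: a small pressed-tea tablet, a dark brown rounded block 36 x 26 x 14 mm, about 13 g, lying flat in the middle tray; one of three alike; origin at its centre (7 mm above the tray floor), x along its 36 mm length, z through its thickness; slides freely when pushed
- tablet3: a small pressed-tea tablet, a dark brown rounded block 36 x 26 x 14 mm, about 13 g, lying flat in the middle tray; one of three alike; origin at its centre (7 mm above the tray floor), x along its 36 mm length, z through its thickness; slides freely when pushed
- bowl: shallow yellow-glazed round bowl, 200 mm across the rim, 36 mm high, about 500 g, standing loose on the floor of the lowest tray (24 mm above the table), its centre about 58 mm beyond the spout's lip, so the lip overhangs it by about 42 mm and is 10 mm above its rim (rim 60 mm above the table); origin at the centre of its underside, z up
- caddy: small round steel tea caddy with lid, 54 mm across, 50 mm high, standing loose in one corner of the middle tray at the closed end; origin at the centre of its underside; to be left alone
- scoop: short wooden tea scoop, 70 mm long, 34 mm wide, 14 mm high, lying loose in the other corner of the middle tray at the closed end; origin underneath, at its middle, x towards its open blade; to be left alone
- whisk: bamboo whisk standing on a white ceramic rest, together 62 mm across and 125 mm tall, loose on the top tier's tray (floor 116 mm above the table); origin at the centre of its underside; to be left alone
- cup: white ceramic tea cup, 72 mm across, 70 mm high, on the table; origin at the centre of its underside; to be left alone
- teapot: brown clay side-handled teapot, body 108 mm across, 86 mm high, handle along its y and spout along its x, on the table; origin at the centre of its underside; to be left alone
- jar: glass jar with wooden lid, 84 mm across, 99 mm high, on the table; origin at the centre of its underside; to be left alone

How it is judged (in metres and radians):
At the end, for the whole second after the job is handed in: All three tea tablets lie at rest in the bowl (centres within 85 mm of its axis and less than 50 mm above its underside); the bowl is upright and within 15 mm of where it stood; caddy and whisk are within 12 mm, scoop, cup, teapot and jar within 15 mm of where they stood, all but the scoop upright (horizontal distance between each of tablet1, tablet2, tablet3 and bowl below 0.085 m and z of tablet1 in the frame of bowl between 0.004 and 0.05 m and linear speed of each of tablet1, tablet2, tablet3 below 0.03 m/s and z of tablet2 in the frame of bowl between 0.004 and 0.05 m and z of tablet3 in the frame of bowl between 0.004 and 0.05 m and distance of each of bowl, scoop, cup, teapot, jar from where it was at the start of the episode below 0.015 m and angle between bowl's own z axis and vertical below 0.15 rad and distance of each of caddy, whisk from where it was at the start of the episode below 0.012 m and angle between each of caddy, whisk, cup, teapot, jar's own z axis and vertical below 0.2 rad); the robot touches nothing.
It fails at once if a tea tablet is pinched, pressed or jammed with over 35 N, or lifted (its centre rises more than 21 mm above where it lies on the tray) (height (world z) of any of tablet1, tablet2, tablet3 above 0.098 m or contact force between the fingers and tablet1 above 35 N or contact force between the fingers and tablet2 above 35 N or contact force between the fingers and tablet3 above 35 N).
It fails at once if a tea tablet falls outside the bowl ((height (world z) of tablet1 below 0.06 m and horizontal distance between tablet1 and bowl above 0.102 m) or (height (world z) of tablet2 below 0.06 m and horizontal distance between tablet2 and bowl above 0.102 m) or (height (world z) of tablet3 below 0.06 m and horizontal distance between tablet3 and bowl above 0.102 m)).
It fails at once if the bowl is shoved more than 15 mm or tipped (distance of bowl from where it was at the start of the episode above 0.015 m or angle between bowl's own z axis and vertical above 0.15 rad).
It fails at once if the caddy is moved more than 12 mm or tipped, or the scoop is moved more than 15 mm (distance of caddy from where it was at the start of the episode above 0.012 m or distance of scoop from where it was at the start of the episode above 0.015 m or angle between caddy's own z axis and vertical above 0.2 rad).
It fails at once if the whisk is moved more than 12 mm, or the cup, teapot or jar more than 15 mm, or one of them is tipped (distance of whisk from where it was at the start of the episode above 0.012 m or distance of any of cup, teapot, jar from where it was at the start of the episode above 0.015 m or angle between any of whisk, cup, teapot, jar's own z axis and vertical above 0.2 rad).
It also fails if it takes over 72 s, if anything falls off the work surface, if the arm or the gripper's body presses on something with over 40 N, if the wrist force passes 120 N, or if a joint passes its speed limit or range.

## Working session

There is one attempt and no reset: what is moved stays moved. The work goes in short steps, each a Python script; the robot and the scene stay as the last script left them, time stands still between calls to the robot, and variables do not carry over. Pictures are saved under pics/ and viewed, at most 10 in all, crops included, and the job is handed in when it is done.

```bash
mkdir -p pics; ls; python3 - <<'E'
from plant import manip
import cv2,numpy as np
for n in("scene","top"):
    p,d=manip.snapshot(n);cv2.imwrite(f"pics/{n}0.png",p);np.save(f"pics/{n}0.npy",d)
    c=manip.calibration(n);print(n,c, (d>0).mean())
print(manip.state()['tool_rot'])
E
```

```text
pics
scene {'vfov': 49.20387656794484, 'cx': 321.1823916692892, 'cy': 234.03942015704604, 'R': array([[-0.78284619,  0.62186932, -0.02074607],
       [ 0.39928621,  0.47651493, -0.78326499],
       [-0.47720265, -0.62145963, -0.62134174]]), 't': array([ 453.01047661,  -94.01498122, 1805.10718582])} 0.995654296875
top {'vfov': 53.866075890311556, 'cx': 314.12480040899544, 'cy': 238.43296972752117, 'R': array([[ 2.16421388e-02, -9.99765699e-01, -4.06816774e-04],
       [-9.90576099e-01, -2.13881612e-02, -1.35283180e-01],
       [ 1.35242782e-01,  3.33080033e-03, -9.90806891e-01]]), 't': array([ -87.14749622,  524.97650393, 1246.87483521])} 0.996044921875
[-1.79946301e+02 -2.16957401e-04  1.63189541e+01]
```

View pics/top0.png

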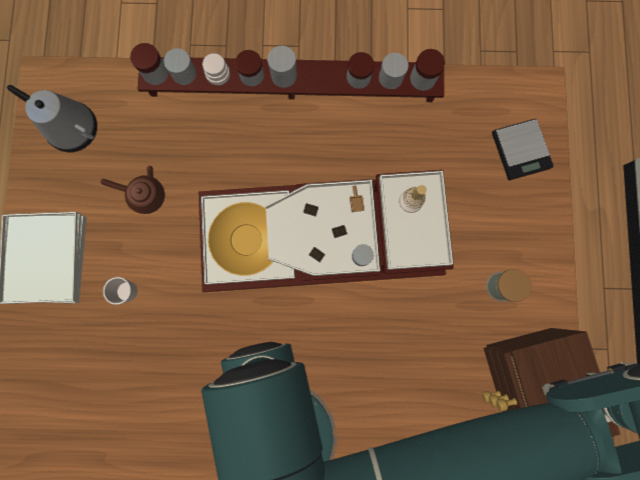

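View pics/scene0.png

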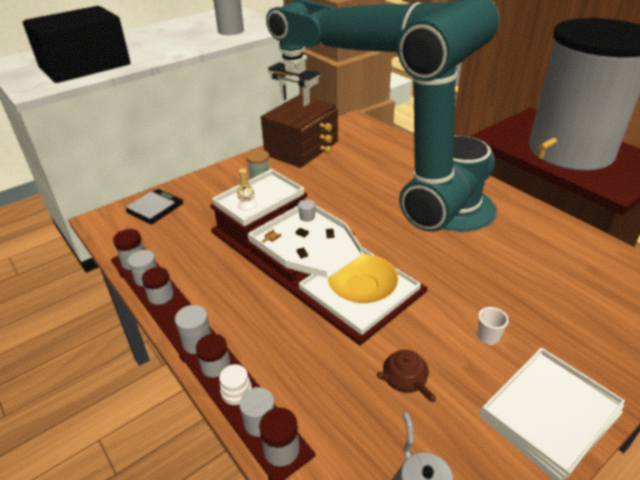

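The top view shows everything: spout lip near (268,233), bowl around (243,240), tablets at (311,210), (339,231) and (317,254), scoop at (357,202), caddy at (362,255). Next I'll measure these from the image and depth.

```bash
cat > h.py <<'E'
import cv2,numpy as np
from plant import manip
def ray(n,uv,z):
    c=manip.calibration(n);f=240/np.tan(np.radians(c['vfov'])/2)
    uv=np.atleast_2d(uv).astype(float);R=np.array(c['R']);C=-R.T@c['t']
    d=np.c_[(uv[:,0]-c['cx'])/f,(uv[:,1]-c['cy'])/f,np.ones(len(uv))]@R
    return C+d*((z-C[2])/d[:,2])[:,None]
def cloud(n,dep):
    c=manip.calibration(n);f=240/np.tan(np.radians(c['vfov'])/2)
    v,u=np.mgrid[:480,:640]
    P=np.dstack([(u-c['cx'])/f*dep,(v-c['cy'])/f*dep,dep])-c['t']
    return P@np.array(c['R'])
def tablets(p,box=(270,375,185,275)):
    a,b,c,d=box
    m=np.zeros(p.shape[:2],np.uint8);m[c:d,a:b]=(p[c:d,a:b].max(2)<75)*255
    out=[]
    for k in cv2.findContours(m,cv2.RETR_EXTERNAL,cv2.CHAIN_APPROX_NONE)[0]:
        if 40<cv2.contourArea(k)<400:
            w=ray('top',k[:,0],84)[:,:2].astype(np.float32)
            r=cv2.minAreaRect(w);out.append((np.round(r[0],1),np.round(r[1],1),round(r[2]),cv2.boundingRect(k)))
    return out
E
python3 - <<'E'
from h import *
p=cv2.imread('pics/top0.png');d=np.load('pics/top0.npy')
for t in tablets(p):print(t)
W=cloud('top',d);z=W[...,2]
m=((z>64)&(z<76)).astype(np.uint8);m[:, :255]=0;m[:,385:]=0;m[:170]=0;m[285:]=0
hsv=cv2.cvtColor(p,cv2.COLOR_BGR2HSV)
y=cv2.inRange(hsv,(15,120,80),(35,255,255));y[:180]=0;y[290:]=0;y[:,:195]=0;y[:,300:]=0
print('floor z',np.median(z[m>0]),m.sum())
m[y>0]=0
P=W[m>0][:,:2].astype(np.float32);r=cv2.minAreaRect(P);print('floor rect',r)
k=max(cv2.findContours(y,0,1)[0],key=cv2.contourArea)[:,0]
w=ray('top',k,60)[:,:2].astype(np.float32);print('bowl circ',cv2.minEnclosingCircle(w))
# end wall of middle tray / top tier, shelf rects at heights
for lo,hi,n in((112,121,'topfloor'),(126,140,'topwall'),(88,98,'midwall')):
    q=(z>lo)&(z<hi);q[:, :190]=0;q[:,460:]=0;q[:165]=0;q[295:]=0
    print(n,q.sum(),cv2.minAreaRect(W[q][:,:2].astype(np.float32)))
vis=cv2.resize(p[170:300,190:460],None,fx=2.9,fy=2.9,interpolation=cv2.INTER_CUBIC)
mm=cv2.resize(m[170:300,190:460]*255,None,fx=2.9,fy=2.9,interpolation=cv2.INTER_NEAREST)
vis=np.vstack([vis[:,:780],]);cs=cv2.findContours(mm,0,2)[0];cv2.drawContours(vis,cs,-1,(0,255,0),1)
cv2.imwrite('pics/c1.png',vis)
E
```

```text
(array([479.2, -82.8]), array([31.1, 22.4]), 57, (310, 248, 14, 13))
(array([ 541.3, -140.4]), array([22.8, 32. ]), 17, (332, 226, 14, 11))
(array([597.3, -64.5]), array([31.4, 23.9]), 75, (304, 204, 14, 12))
floor z 70.44011836371612 7739
floor rect ((545.9025268554688, -88.53228759765625), (259.8009948730469, 324.8311462402344), 5.250658988952637)
bowl circ ((520.4302368164062, 110.06434631347656), 97.9246826171875)
topfloor 5070 ((565.08251953125, -293.67803955078125), (259.22930908203125, 251.62489318847656), 4.990174293518066)
topwall 746 ((566.439208984375, -306.5550537109375), (240.7881622314453, 213.07028198242188), 5.223250865936279)
midwall 572 ((546.7536010742188, -95.38978576660156), (240.7260284423828, 282.7937927246094), 5.284934043884277)
```

View pics/c1.png

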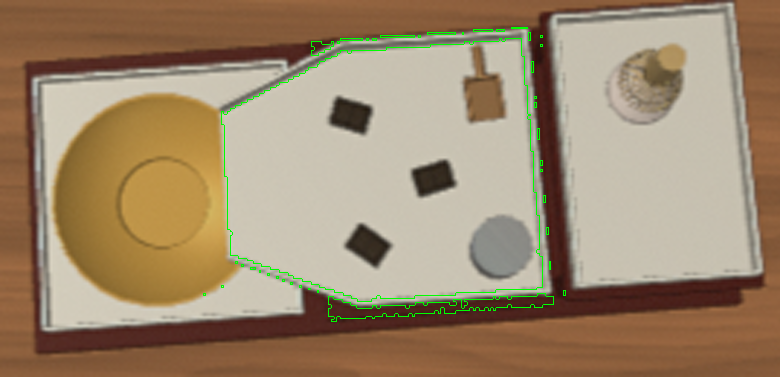

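The crop confirms the tray: lip from about (266,208) to (269,259), floor at z ≈ 70, and the heading is 5.2° by three separate fits. I'll express everything in the spout frame.

```bash
cat >> h.py <<'E'
H=5.2;X=np.array([np.cos(np.radians(H)),np.sin(np.radians(H))]);Y=np.array([-X[1],X[0]])
E
python3 - <<'E'
from h import *
L=ray('top',[(265.9,207.9),(268.6,258.6)],70);print(L,L.mean(0),np.linalg.norm(L[0]-L[1]))
S2=np.array([546.75,-95.4])+142.5*Y;print('spout from walls',S2)
for n,q in dict(lip=L.mean(0)[:2],t3=(479.2,-82.8),t2=(541.3,-140.4),t1=(597.3,-64.5),bowl=(520.4,110.1),caddy=ray('top',[362.5,254.5],120)[0,:2],sc=ray('top',[357,203],82)[0,:2]).items():
    e=np.array(q)-S2;print(n,q,np.round([e@X,e@Y],1))
E
```

```text
[[601.38857656  54.3826464   70.        ]
 [466.02306772  42.48601416  70.        ]] [533.70582214  48.43433028  70.        ] 135.8872725629459
spout from walls [533.83485732  46.5135268 ]
lip [533.70582214  48.43433028] [0.  1.9]
t3 (479.2, -82.8) [ -66.1 -123.8]
t2 (541.3, -140.4) [  -9.5 -186.8]
t1 (597.3, -64.5) [  53.1 -116.3]
bowl (520.4, 110.1) [-7.6 64.5]
caddy [ 476.9564965  -198.96903849] [ -78.9 -239.3]
sc [ 617.35162611 -187.18027338] [  62.  -240.3]
```

```bash
cat >> h.py <<'E'
S=np.array([533.8,47.5])
def w(p): return S+p[0]*X+p[1]*Y
def sweep(tab,aim,back=40,end=8,zt=74,speed=60):
    "tab, aim in spout frame; push along the line tab->aim until TCP y=end"
    tab=np.array(tab,float);d=np.array(aim)-tab;d/=np.linalg.norm(d)
    a=tab-back*d;b=tab+d*(end-tab[1])/d[1]
    yaw=H+np.degrees(np.arctan2(d[1],d[0]));o=[180,0,yaw];z=zt+22
    manip.goto([*w(a),z+70],o);manip.move_straight([*w(a),z],max_speed=100)
    f=manip.state()['contact_force']
    manip.move_straight([*w(b),z],max_speed=speed)
    s=manip.state();print('a',a,'b',b,'yaw',yaw,'t',s['t'],'F',np.round(f,1),np.round(s['contact_force'],1))
    manip.move_straight([*w(b),z+70],max_speed=150)
E
python3 - <<'E'
from h import *
manip.set_gripper(10)
sweep((53.1,-117.3),(-2,10))
p,d=manip.snapshot('top');cv2.imwrite('pics/top1.png',p);p2,_=manip.snapshot('scene')
for t in tablets(p):e=t[0]-S;print(t,e@X,e@Y)
cv2.imwrite('pics/c2.png',np.hstack([cv2.resize(p[160:310,190:400],(400,286)),cv2.resize(p2[180:360,200:450],(397,286))]))
print(manip.state()['t'],manip.state()['finger_gap'])
E
```

```text
a [  68.98892023 -154.00888467] b [-1.13432836  8.        ] yaw 118.60468955103232 t 7.8833 F [-0.1 -0.  -0.5] [-0.4 -0.8 -0.2]
(array([479.4, -83. ]), array([31.1, 21.7]), 57, (310, 248, 14, 13)) -66.00366300051907 -125.03250165662489
(array([ 541.5, -140.5]), array([22.5, 31.6]), 19, (333, 226, 13, 11)) -9.370615207839652 -187.92413780732534
(array([503.1,   7.5]), array([155.1,  20.8]), 2, (278, 215, 9, 60)) -34.198954245421426 -37.05295573256697
(array([611.6,   9.5]), array([99.6, 13.2]), 2, (280, 185, 6, 38)) 74.03576816480691 -44.894821886794176
8.6 10.028414388645077
```

View pics/c2.png

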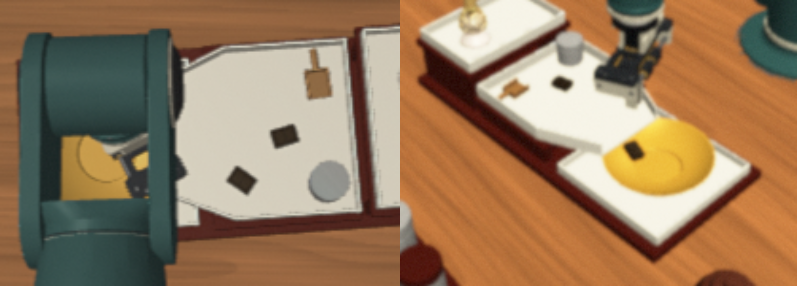

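The first tablet now lies in the bowl, at about (633,150) in the right half of the picture, and the other two haven't moved. I'll push the tablet on the caddy's side next.

```bash
python3 - <<'E'
from h import *
sweep((-66,-125),(-2,10),back=38)
p2,_=manip.snapshot('scene')
manip.goto([*w((-9.4,-226)),166],[180,0,H+90])
p,_=manip.snapshot('top')
cv2.imwrite('pics/c3.png',np.hstack([cv2.resize(p[160:310,190:400],(400,286)),cv2.resize(p2[180:360,200:450],(397,286))]))
print(manip.state()['t'])
E
```

```text
a [ -82.27821375 -159.33685712] b [-2.94814815  8.        ] yaw 69.83558280444706 t 13.45 F [ 0.  -0.2  0.4] [-0.3 -0.3  0.6]
15.1
```

View pics/c3.png

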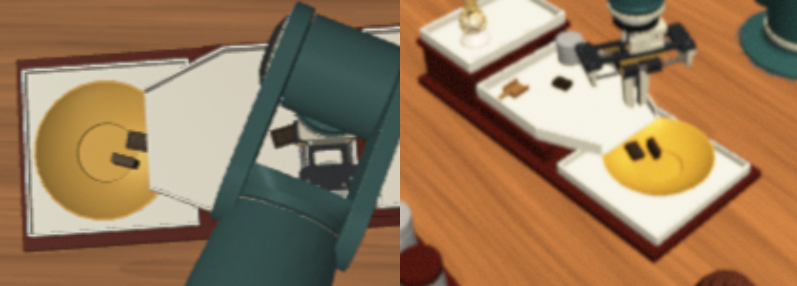

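Both tablets are in the bowl, just below the lip at the centre and slightly to the −x side. I'll send the third one out on the +x side of the lip so it doesn't land on them.

```bash
python3 - <<'E'
from h import *
sweep((-9.4,-188),(20,10),back=36,end=7)
p2,_=manip.snapshot('scene')
manip.goto([420,-300,330],[180,0,60])
manip.hold(0.5)
p,_=manip.snapshot('top')
cv2.imwrite('pics/c4.png',np.hstack([cv2.resize(p[160:310,190:400],(400,286)),cv2.resize(p2[180:360,200:450],(397,286))]))
print(manip.state()['t'])
E
```

```text
a [ -14.68748377 -223.6095846 ] b [19.55454545  7.        ] yaw 86.75415470657552 t 20.25 F [-0.   0.8  0. ] [0.6 0.  0.6]
23.0
```

View pics/c4.png

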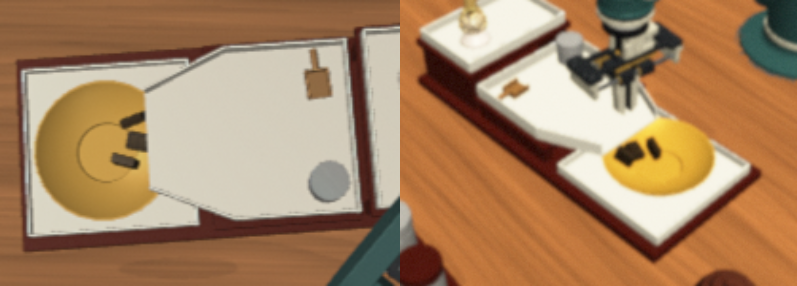

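All three tablets lie in the bowl, at about (133,119), (137,141) and (125,160) in the left half. They are within roughly 45 mm of its centre, and the tray is clear with the caddy and scoop where they were.

```bash
python3 -c "
from plant import manip
print(manip.job_done())"
```

```text
the job is handed in; nothing more can be done
None
```

I swept all three tablets over the spout into the bowl and handed the job in at about 23 s; the last picture shows the bowl, caddy and scoop where they stood, but the hand-in returned no verdict.

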